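# Hang the purple scoop in the wooden tub

## Robot

A 6-joint arm with a two-finger parallel gripper is mounted at the origin on the work surface. World frame = base frame: x ahead of the robot, y to its left, z up, the work surface at z = 0. Lengths are in m, angles in rad, forces in N, time in s.
With the tool pointing down it reaches from about 0.375 to 0.975 m from the base axis. Payload 3.8 kg.
Tool frame: the origin (TCP) lies midway between the tips of the shut fingers; the grasp point (between the pads) lies 19 mm behind it; z points along the fingers, y is the line along which they close (so a half turn about z gives the same grasp; the last joint's range is limited). The gripper opens to 85 mm and grips with 20 to 120 N. Pads are 22 mm wide; open, the fingers measure 114 mm over their backs; the gripper's body (76 mm by 85 mm) begins 54 mm behind the grasp point. The pads swing forward as they close: fully open they stand 13 mm farther back than shut.
Start: joints at [-1.305, 0.264, 1.604, -0, 1.274, -0.037], TCP at [0.201, -0.644, 0.198] pointing down, gripper open.
Joint ranges: [-2.63, 2.63], [-0.94, 2.18], [0.31, 2.57], [-1.31, 4.45], [0, 2.66], [-2.55, 2.55]. Speed limits (rad/s): [2.57, 2.57, 3.14, 3.14, 3.14, 3.14].

## Interface

Orientations are given as a rotation vector (axis times angle).
In Python, from workcell import bot gives the robot as it stands.
- The arm moves only by the tool jog_arm, never from a script. Its argument "motion" is a list of rows, each a list of 5 numbers: the opening, from -1 (shut) to 1 (fully open), then the shift along the tool's x, y, z in mm, then the turn about the tool's z in degrees. In form: [[claw, x, y, z, twist], ...]. A call has 1 to 10 rows; each row shifts and turns the commanded pose from where the row before left it, along the tool's axes as they then stand; what a row does not reach is not made up. A row lasts 1/12 s, in which the tool goes at most 41.7 mm and 7.16 degrees, less where a joint would pass 70% of its speed; a pose out of reach is approached as far as the arm can. A call with a gripper value outside its range is refused whole. The fingers move at their own pace and stop on an object; "force" is the grip in N (left out, the last holds). Time passes only in rows, so rows that do not move let the fingers close. It gives the time, the measured TCP pose, the force, the opening and the grip force at its end, in the units of the state.
- bot.read_state(): the state, without advancing time (a new reading comes with each control period).
- bot.read_camera(name): name is "scene" or "top" or "wrist"; returns (picture, depth): 480x640x3 uint8, red, green, blue; 480x640 float32, m along the optical axis (not along the pixel's ray), 0 where there is no reading.
- bot.get_calibration(name): a dict with "vfov" (degrees; the focal length in pixels is half the picture's height over the tangent of half this angle, whatever the lens; pixels are square), "cx", "cy" (the principal point, pixels), "dist" ([k1, k2, p1, p2, k3] as OpenCV has them; the pictures are not rectified), "rvec" (rotation vector, rad) and "tvec" (3), from world to camera coordinates, as OpenCV has them; the wrist camera has in their place "tool_from_camera" (4x4, takes a point from camera to tool coordinates, whose origin is the TCP and whose axes are the flange's). Camera axes: x right, y down, z forward; pixel columns grow to the right and rows downward; lengths in m; the calibration is good to about 2 mm. A picture is of the moment at which its call begins: read the wrist's pose just before it. get_calibration takes no time and is no camera call.
- bot.finish_job(): hands the job in; it is judged then, once.
The state is a dict: "time": time; "q": joint angles; "joint_vel": joint speeds; "joint_torque": joint torques, N m; "tool_pos": TCP position; "tcp_rot": TCP orientation; "wrist_force": force on the tool from outside, world axes, zero at the start; "torque": the same for the moment, N m; "width": opening from 0.0 (shut) to 1.0 (fully open); "grip_force": force on a finger pad.
Only numpy, scipy, OpenCV 4.12 (cv2) and the standard library are available. Lean on these libraries where they do the work, as an engineer would, in place of code of your own. Each camera call takes 0.05 s, during which the arm holds its last target. There are 200 camera calls.

## Task

The wooden tub is about to be refilled: hang the purple-handled scoop on it by its own hook, over any of the four walls, with the hook outside, the cup inside the tub, off its floor and hanging upright. Do not tip the wooden tub or push it out of place, and leave the green-handled scoop and the white tub where they are.

Things in the scene. Friction and masses are not known exactly. Their poses are not given: they have to be found in the camera images.
- purple_scoop: steel scoop, purple grip, 0.16 kg, stands on its cup (60 across, 45 tall; mm). Origin: centre of cup's underside; z up, x to the hook. Strap beside the cup, outer face x 33, carries the grip: 22 x 22 bar, faces square to x and y, centre x 31.5, z 78 to 148. Below it a 16 wide hook, open downward: slot x 33 to 49, underside (sits on rim) z 70, leg down to z 45, lip flaring to x 61, lowest z 37.
- wood_tub: open-topped rectangular tub, pale wood, outside 150 mm along its x, 180 mm along its y, 105 mm tall, walls 6 mm thick with a plain rim, floor 6 mm; empty, loose, about 0.9 kg. Origin at the centre of its underside, z up.
- green_scoop: bystander: the same scoop in shape, size and axes, but with a mint-green grip; grip centred 31.5 mm from its origin along its x
- white_tub: bystander: open-topped rectangular tub, white plastic, outside 150 mm along its x, 180 mm along its y, 105 mm tall, walls 6 mm thick with a plain rim, floor 6 mm; empty, loose, about 0.9 kg. Origin at the centre of its underside, z up.
Things that resemble listed ones, but are neither listed nor needed, are in the scene too. Of the things shaped like the wood_tub, the wood one is meant. What is shaped like the purple_scoop but yellow is not meant.

How it is judged:
At the end, for the whole second after the job is handed in: The purple scoop hangs at rest on the wooden tub: cup centre within 60 mm (tub x) and 75 mm (tub y) of the tub's centre, its underside 22 to 50 mm above the tub's underside (35 fully hooked), within 15 degrees of upright. The tub stands flat, moved under 40 mm (x of purple_scoop in the frame of wood_tub between -0.06 and 0.06 m and y of purple_scoop in the frame of wood_tub between -0.075 and 0.075 m and z of purple_scoop in the frame of wood_tub between 0.022 and 0.05 m and angle between purple_scoop's own z axis and vertical below 0.26 rad and contact force between purple_scoop and wood_tub above 0.3 N and linear speed of purple_scoop below 0.02 m/s and angular speed of purple_scoop below 0.2 rad/s and angle between wood_tub's own z axis and vertical below 0.05 rad and height (world z) of wood_tub below 0.01 m and distance of wood_tub from where it was at the start of the episode below 0.04 m); the robot touches nothing.
It fails at once if the green-handled scoop is shifted more than 30 mm or tipped (distance of green_scoop from where it was at the start of the episode above 0.03 m or angle between green_scoop's own z axis and vertical above 0.5 rad).
It fails at once if the white tub is shifted more than 30 mm (distance of white_tub from where it was at the start of the episode above 0.03 m).
It fails at once if the wooden tub is tipped more than 20 degrees (angle between wood_tub's own z axis and vertical above 0.35 rad).
It also fails if it takes over 34 s, if anything falls off the work surface, if the arm or the gripper's body presses on something with over 40 N, if the wrist force passes 120 N, or if a joint passes its speed limit or range.

## Working session

There is one attempt and no reset: what is moved stays moved. The work goes in short steps, Python scripts to look and compute and a tool call to move; the robot and the scene stay as the last step left them, time stands still between calls to the robot, and variables do not carry over. Pictures are saved under pics/ and viewed, at most 10 in all, crops included, and the job is handed in when it is done.

Besides the shell and the picture viewer there is one more tool, called after "Call:" as a command line: name --pt "numbers of a row" for each row, then --argument value for the rest. jog_arm: Moves the arm, as the interface text tells. Its arguments: {"type":"object","properties":{"motion":{"type":"array"},"force":{"type":"number"}},"required":["motion"]}

```bash
mkdir -p pics; cat > h.py <<'E'
import numpy as np,cv2
from workcell import bot
def cal(n):
    c=bot.get_calibration(n);f=240/np.tan(np.radians(c['vfov']/2))
    return np.array([[f,0,c['cx']],[0,f,c['cy']],[0,0,1]]),np.array(c['dist'],float),c
def pose(n,st=None):
    K,d,c=cal(n)
    if 'rvec' in c:
        R=cv2.Rodrigues(np.array(c['rvec'],float))[0];return R.T,-R.T@np.array(c['tvec'],float).ravel()
    T=np.array(c['tool_from_camera']);R=cv2.Rodrigues(np.array(st['tcp_rot'],float))[0]
    return R@T[:3,:3],R@T[:3,3]+np.array(st['tool_pos'])
def rays(n,px,st=None):
    K,d,c=cal(n);R,o=pose(n,st)
    u=cv2.undistortPoints(np.array(px,float).reshape(-1,1,2),K,d).reshape(-1,2)
    return o,np.c_[u,np.ones(len(u))]@R.T
def onplane(n,px,z,st=None):
    o,r=rays(n,px,st);return o+r*((z-o[2])/r[:,2])[:,None]
def cloud(n,dep,st=None):
    v,u=np.mgrid[0:480,0:640];o,r=rays(n,np.c_[u.ravel(),v.ravel()],st)
    return (o+r*dep.reshape(-1,1)).reshape(480,640,3)
E
python3 - <<'E'
from h import *
print(bot.read_state())
for n in('scene','top'):
    p,d=bot.read_camera(n);cv2.imwrite(f'pics/{n}0.png',p[...,::-1]);np.savez(f'{n}0.npz',p=p,d=d);print(n,(d>0).mean(),pose(n)[1])
E
```

```text
{'time': 0.0, 'q': array([-1.30490165e+00,  2.64740769e-01,  1.60538287e+00,  1.28371608e-06,
        1.27367164e+00, -3.69287468e-02]), 'joint_vel': array([-0.00153068,  0.00116838,  0.00062678,  0.00117286, -0.0013507 ,
        0.00211802]), 'joint_torque': array([-2.62555302e-03, -5.15116632e+01, -3.67317510e+01, -2.70700684e-04,
        1.31492992e-02,  6.47773120e-06]), 'tool_pos': array([ 0.20106607, -0.64352103,  0.19646565]), 'tcp_rot': array([-3.10348685e+00, -4.73527821e-01,  3.93043377e-04]), 'wrist_force': array([ 0.16044168, -0.26822664,  0.55738662]), 'torque': array([-0.00333815,  0.01688245,  0.06139069]), 'grip_force': 0.0, 'width': 0.9971707221811211}
scene 0.9958756510416666 [ 1.22742948 -0.34236007  0.6999299 ]
top 0.9960970052083333 [0.44201024 0.01577675 0.88882781]
```

View pics/scene0.png

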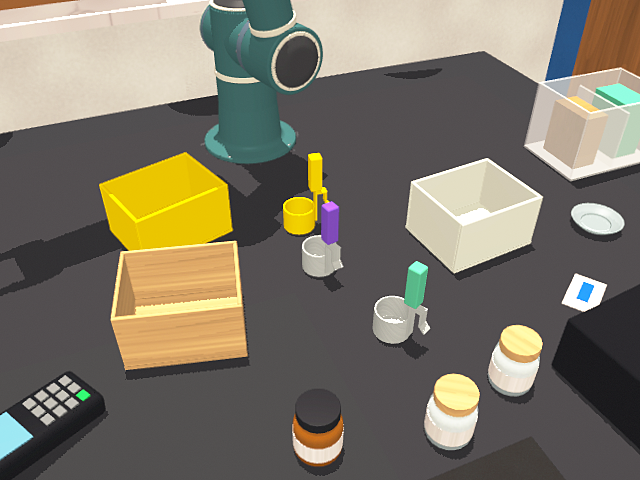

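View pics/top0.png

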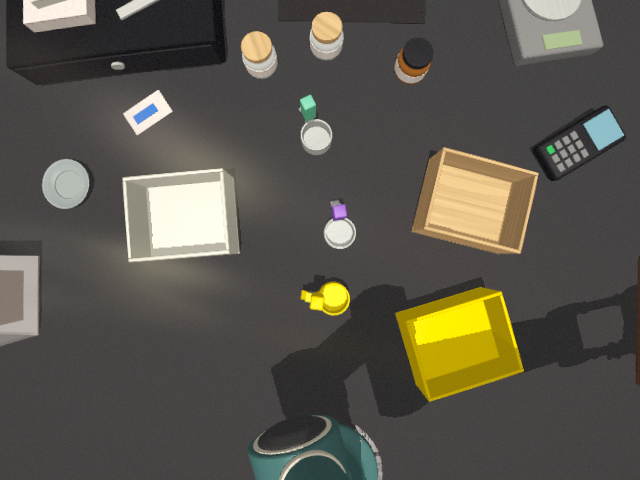

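Scene view: the purple scoop is at about (320,240), with the wood tub at (180,305), the yellow scoop behind and the green scoop at (405,300). Top view: purple grip at (339,211) with its cup at (340,233), wood tub centred near (476,202), green scoop at (312,125), yellow scoop at (328,298).

```bash
cat > m.py <<'E'
from h import *
for n in('top','scene'):
    z=np.load(f'{n}0.npz');p,d=z['p'],z['d'];X=cloud(n,d)
    hsv=cv2.cvtColor(p,cv2.COLOR_RGB2HSV)
    for nm,lo,hi in(('purple',(125,80,60),(150,255,255)),('green',(70,60,60),(88,255,255))):
        m=cv2.inRange(hsv,lo,hi)>0
        m&=(X[...,2]>.05)&(X[...,2]<.2)&(abs(X[...,1])<.3)
        q=X[m&(X[...,2]>.143)]
        print(n,nm,m.sum(),X[m][:,2].min(),X[m][:,2].max(),len(q),q.mean(0) if len(q) else'')
        if len(q)>5:print('  rect',cv2.minAreaRect((q[:,:2]*1000).astype(np.float32)))
    # cup rims near purple
    s=(X[...,2]>.039)&(X[...,2]<.05)&(X[...,0]>.3)&(X[...,0]<.75)&(abs(X[...,1])<.13)&(hsv[...,1]<60)
    k,l,st,c=cv2.connectedComponentsWithStats(s.astype(np.uint8),connectivity=8)
    for i in range(1,k):
        if st[i,4]>25:
            q=X[l==i];A=np.c_[2*q[:,:2],np.ones(len(q))];w=np.linalg.lstsq(A,(q[:,:2]**2).sum(1),rcond=None)[0]
            print('  cup',st[i],c[i].round(),w[:2].round(4),np.sqrt(w[2]+w[0]**2+w[1]**2).round(4))
    # tub rim
    s=(X[...,2]>.098)&(X[...,2]<.112)&(X[...,1]<-.08)&(X[...,1]>-.5)&(X[...,0]>.35)&(hsv[...,0]<22)
    k,l,st,c=cv2.connectedComponentsWithStats(s.astype(np.uint8),connectivity=8)
    for i in range(1,k):
        if st[i,4]>150:
            q=X[l==i];r=cv2.minAreaRect((q[:,:2]*1000).astype(np.float32));print('  tub',st[i],c[i].round(),r,q[:,2].mean(),hsv[l==i].mean(0).round())
E
python3 m.py
```

```text
top purple 201 0.07135741582027832 0.1514710949743172 155 [ 0.50824396 -0.0203136   0.14755187]
  rect ((508.33306884765625, -20.383567810058594), (20.12163543701172, 21.556432723999023), 2.5985865592956543)
top green 420 0.05049913817786977 0.1520734350261711 172 [0.68949545 0.03393968 0.14708549]
  rect ((689.7401733398438, 34.10050964355469), (22.71720314025879, 22.049894332885742), 26.974018096923828)
  cup [301 119  31  32 188] [315. 134.] [0.662  0.0199] 0.0286
  cup [324 218  32  30 143] [340. 234.] [ 0.4783 -0.0258] 0.0282
  tub [ 423  147  116  106 1381] [482. 199.] ((533.68505859375, -274.7527770996094), (182.11428833007812, 151.29690551757812), 76.424072265625) 0.10370421806553225 [ 18. 110. 208.]
scene purple 685 0.07302238768554592 0.15110618607731086 144 [ 0.51257866 -0.02222034  0.14701171]
  rect ((511.2272033691406, -21.79751968383789), (25.096525192260742, 22.307918548583984), 4.345244407653809)
scene green 3871 0.05000497870989784 0.19998305290344764 970 [ 0.18233886 -0.01213702  0.16409805]
  rect ((339.9019470214844, 39.489051818847656), (723.679931640625, 126.23046875), 7.124659061431885)
  cup [302 235  29  26 198] [314. 249.] [ 0.4803 -0.0252] 0.0292
  cup [331 258  12  12  79] [336. 264.] [ 0.5324 -0.017 ] 0.006
  cup [374 296  41  31 312] [391. 312.] [0.665  0.0204] 0.029
  cup [418 320  12  15  83] [424. 327.] [0.714  0.0439] 0.0062
  tub [114 243 120  74 458] [163. 259.] ((485.4047546386719, -297.64208984375), (107.05335235595703, 218.09512329101562), 25.182619094848633) 0.10125381659448751 [ 16. 137. 215.]
  tub [111 306 131  18 397] [177. 315.] ((608.5877075195312, -293.1264953613281), (178.2333526611328, 6.518985748291016), 76.75577545166016) 0.10117257506885033 [ 16. 137. 221.]
```

Call:
jog_arm --pt "1 10 -10 -20 0" --pt "1 24 -25 -20 0" --pt "1 24 -25 -20 0" --pt "1 24 -25 0 0" --pt "1 24 -25 0 0" --pt "1 24 -25 0 0" --pt "1 24 -25 0 0" --pt "1 24 -25 0 0" --pt "1 24 -25 0 0" --pt "1 24 -25 0 0"

```text
time: 0.93
tool_pos: [0.3471, -0.3507, 0.2573]
tcp_rot: [-3.105, -0.473, 0.0]
wrist_force: [0.6, 0.6, -0.1]
width: 1.0
grip_force: 0.0
```

Call:
jog_arm --pt "1 24 -25 0 -7" --pt "1 26 -22 0 -7" --pt "1 28 -19 0 -7" --pt "1 30 -15 0 -7" --pt "1 32 -11 0 -7" --pt "1 33 -7 0 -7" --pt "1 33 -2 0 -7" --pt "1 20 0 0 -7" --pt "1 0 0 0 -7" --pt "1 0 0 0 -7"

```text
time: 1.77
tool_pos: [0.4578, -0.1194, 0.2573]
tcp_rot: [-2.262, -2.179, 0.001]
wrist_force: [-0.2, -0.5, 0.1]
width: 1.004
grip_force: 0.0
```

```bash
python3 - <<'E'
from h import *
s=bot.read_state();print(s['time'],s['tool_pos'],s['q'])
R=cv2.Rodrigues(s['tcp_rot'])[0];print(R.round(3));print(np.array(bot.get_calibration('wrist')['tool_from_camera']).round(3))
d=np.array([.510,-.021,.257])-s['tool_pos'];print((R.T@d*1000).round(1),'yhead',np.degrees(np.arctan2(R[1,1],R[0,1])))
E
```

```text
1.7667 [ 0.4577674  -0.11940377  0.25728181] [-3.07891958e-01 -1.58445852e-01  1.93834910e+00  1.01472668e-04
  1.36264526e+00 -2.70772641e-01]
[[ 0.037  0.999 -0.001]
 [ 0.999 -0.037  0.   ]
 [ 0.    -0.001 -1.   ]]
[[-0.002 -0.953 -0.303  0.077]
 [ 1.    -0.002  0.    -0.001]
 [-0.001 -0.303  0.953 -0.176]
 [ 0.     0.     0.     1.   ]]
[100.3  48.5   0.3] yhead -2.1279753655332683
```

Call:
jog_arm --pt "1 25 12 0 0" --pt "1 25 12 0 0" --pt "1 25 12 0 0" --pt "1 25 12 0 0" --pt "1 0 0 0 -5" --pt "1 0 0 0 -5" --pt "1 0 0 0 0"

```text
time: 2.35
tool_pos: [0.51, -0.0226, 0.2571]
tcp_rot: [-2.07, -2.362, 0.001]
wrist_force: [0.7, 0.5, -0.7]
width: 1.003
grip_force: 0.0
```

```bash
python3 - <<'E'
from h import *
s=bot.read_state();p,d=bot.read_camera('wrist');cv2.imwrite('pics/w1.png',p[...,::-1])
X=cloud('wrist',d,s);hsv=cv2.cvtColor(p,cv2.COLOR_RGB2HSV)
m=(cv2.inRange(hsv,(125,80,60),(150,255,255))>0)
q=X[m];print(s['tool_pos'],m.sum(),q[:,2].min(),q[:,2].max())
t=X[m&(X[...,2]>.144)];print(len(t),np.median(t[:,2]),cv2.minAreaRect((t[:,:2]*1000).astype(np.float32)))
R=cv2.Rodrigues(s['tcp_rot'])[0];print('yhead',np.degrees(np.arctan2(R[1,1],R[0,1])))
# top-face polygon via plane casting
mm=(m&(X[...,2]>.144)).astype(np.uint8);c=max(cv2.findContours(mm,0,1)[0],key=cv2.contourArea)
W=onplane('wrist',c.reshape(-1,2),.148,s);print(cv2.minAreaRect((W[:,:2]*1000).astype(np.float32)))
E
```

```text
[ 0.5099848  -0.02263446  0.25710665] 1017 -0.002295630899259049 0.15010065871888423
639 0.14745926966708922 ((508.9400634765625, -20.228656768798828), (21.295623779296875, 22.126691818237305), 7.8604044914245605)
yhead 7.549203423872399
((508.9068298339844, -19.400924682617188), (21.108013153076172, 21.593896865844727), 7.464766502380371)
```

View pics/w1.png

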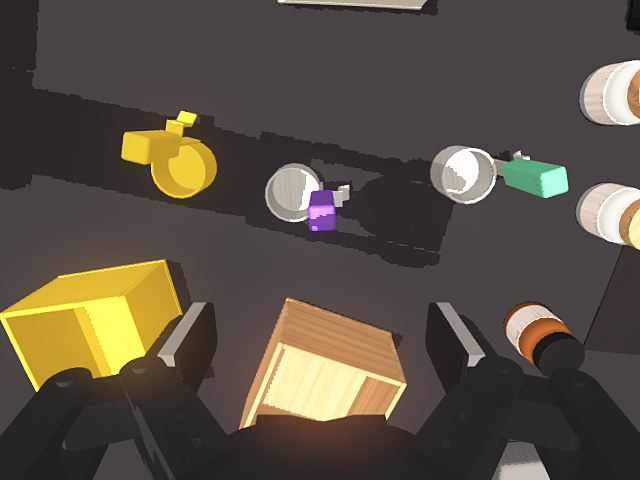

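The purple grip at (321,210) sits centred and square between the open fingers, with the yellow and green scoops well clear. Descending to grasp.

Call:
jog_arm --pt "1 2 -1 20 0" --pt "1 0 0 30 0" --pt "1 0 0 30 0" --pt "1 0 0 30 0" --pt "1 0 0 25 0" --pt "1 0 0 15 0" --pt "1 0 0 6 0" --pt "1 0 0 0 0"

```text
time: 3.07
tool_pos: [0.5071, -0.0217, 0.0999]
tcp_rot: [-2.075, -2.354, 0.004]
wrist_force: [-0.6, 0.2, 0.2]
width: 1.005
grip_force: 0.0
```

Call:
jog_arm --pt "-1 0 0 0 0" --pt "-1 0 0 0 0" --pt "-1 0 0 0 0" --pt "-1 0 0 0 0" --pt "-1 0 0 0 0" --pt "-1 0 0 0 0" --pt "-1 0 0 0 0" --pt "-1 0 0 0 0" --pt "-1 0 0 0 0" --pt "-1 0 0 0 0" --force 60

```text
time: 3.9
tool_pos: [0.5102, -0.0218, 0.1029]
tcp_rot: [2.073, 2.358, 0.002]
wrist_force: [2.3, -0.7, 5.3]
width: 0.237
grip_force: 60.1
```

Call:
jog_arm --pt "-1 0 0 -6 0" --pt "-1 0 0 -14 0" --pt "-1 0 0 -20 0" --pt "-1 0 0 -20 0" --pt "-1 0 0 -20 0" --pt "-1 0 0 -20 0" --pt "-1 0 0 -20 0" --pt "-1 0 0 -14 0" --pt "-1 0 0 -6 0" --pt "-1 0 0 0 0"

```text
time: 4.73
tool_pos: [0.5094, -0.0214, 0.2429]
tcp_rot: [2.074, 2.358, 0.002]
wrist_force: [0.1, 0.6, -1.2]
width: 0.236
grip_force: 59.1
```

```bash
cat > look.py <<'E'
from h import *
import sys
t=sys.argv[1];s=bot.read_state();tp=s['tool_pos'];R=cv2.Rodrigues(s['tcp_rot'])[0]
print(s['time'],tp,'yhead',np.degrees(np.arctan2(R[1,1],R[0,1])),'z',R[:,2].round(3),s['width'],s['wrist_force'])
n='scene'
p,d=bot.read_camera(n);cv2.imwrite(f'pics/{t}.png',p[...,::-1]);np.savez(f'{t}.npz',p=p,d=d);X=cloud(n,d)
L=(X-tp)@R  # tool coords
hsv=cv2.cvtColor(p,cv2.COLOR_RGB2HSV)
m=(abs(L[...,0])<.05)&(abs(L[...,1])<.09)&(L[...,2]>.02)&(L[...,2]<.12)&(d>0)&(hsv[...,1]<70)
print('metal',m.sum(),'tool z max',np.percentile(L[m][:,2],98))
c=m&(L[...,1]<0)
q=L[c];lo=q[:,2].max()
b=[q[(q[:,2]>a)&(q[:,2]<a+.008)] for a in np.arange(.02,.11,.008)]
for a,g in zip(np.arange(.02,.11,.008),b):
    if len(g)>8:print('cup slab z%.3f n%d x %.3f..%.3f y %.3f..%.3f'%(a,len(g),g[:,0].min(),g[:,0].max(),g[:,1].min(),g[:,1].max()))
h=m&(L[...,1]>0.008);q=L[h]
for a in np.arange(.02,.08,.006):
    g=q[(q[:,2]>a)&(q[:,2]<a+.006)]
    if len(g)>4:print('hook slab z%.3f n%d x %.3f..%.3f y %.3f..%.3f'%(a,len(g),g[:,0].min(),g[:,0].max(),g[:,1].min(),g[:,1].max()))
E
python3 look.py s1; python3 -c "
import cv2;i=cv2.imread('pics/s1.png')[80:320,200:480];cv2.imwrite('pics/s1c.png',cv2.resize(i,None,fx=2.4,fy=2.4))"
```

```text
4.7333 [ 0.50942104 -0.02140668  0.24290138] yhead 7.348892937020373 z [ 0.002  0.    -1.   ] 0.23600231714478612 [ 0.12386236  0.55515528 -1.20160284]
metal 1552 tool z max 0.10057061005071444
cup slab z0.052 n115 x -0.031..0.020 y -0.062..-0.000
cup slab z0.060 n218 x -0.031..0.021 y -0.062..-0.000
cup slab z0.068 n205 x -0.031..0.022 y -0.062..-0.000
cup slab z0.076 n193 x -0.030..0.021 y -0.062..-0.000
cup slab z0.084 n160 x -0.030..0.022 y -0.061..-0.000
cup slab z0.092 n129 x -0.031..0.021 y -0.059..-0.001
cup slab z0.100 n42 x -0.029..0.022 y -0.037..-0.001
hook slab z0.026 n65 x -0.008..0.010 y 0.008..0.022
hook slab z0.032 n37 x -0.007..0.010 y 0.011..0.022
hook slab z0.038 n32 x -0.007..0.008 y 0.017..0.023
hook slab z0.044 n37 x -0.009..0.009 y 0.017..0.022
hook slab z0.050 n34 x -0.007..0.009 y 0.018..0.023
hook slab z0.056 n58 x -0.007..0.010 y 0.017..0.029
hook slab z0.062 n22 x -0.007..0.009 y 0.025..0.030
```

View pics/s1c.png

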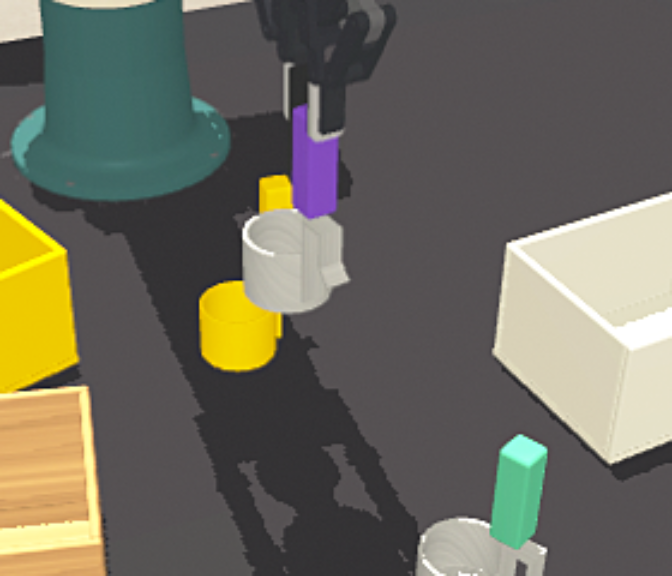

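The scoop hangs straight in the gripper (crop: grip at (315,160), cup bottom at (290,305)), clear of everything. Turning and carrying it over the tub's far wall.

Call:
jog_arm --pt "-1 0 0 0 5" --pt "-1 0 0 0 6" --pt "-1 -10 6 0 6" --pt "-1 -20 12 0 4" --pt "-1 -20 12 0 0" --pt "-1 -20 12 0 0" --pt "-1 -20 12 0 0" --pt "-1 -20 12 0 0" --pt "-1 -20 12 0 0" --pt "-1 -20 12 0 0"

```text
time: 5.62
tool_pos: [0.5633, -0.1877, 0.239]
tcp_rot: [-2.467, -1.939, 0.003]
wrist_force: [0.0, -0.0, -1.3]
width: 0.232
grip_force: 59.2
```

Call:
jog_arm --pt "-1 -20 12 0 0" --pt "-1 -20 12 0 0" --pt "-1 -20 12 0 0" --pt "-1 -20 12 0 0" --pt "-1 -10 6 0 0" --pt "-1 0 0 0 0" --pt "-1 0 0 0 0"

```text
time: 6.2
tool_pos: [0.5948, -0.2868, 0.2399]
tcp_rot: [-2.468, -1.938, 0.001]
wrist_force: [0.1, 0.9, -2.3]
width: 0.234
grip_force: 59.1
```

```bash
cat > rim.py <<'E'
from h import *
import sys
t=sys.argv[1]
for n in('scene','wrist','top'):
    s=bot.read_state();tp=s['tool_pos'];R=cv2.Rodrigues(s['tcp_rot'])[0]
    if n=='scene':print(s['time'],tp,'yhead',np.degrees(np.arctan2(R[1,1],R[0,1])),s['wrist_force'],s['width'])
    p,d=bot.read_camera(n);cv2.imwrite(f'pics/{n}_{t}.png',p[...,::-1]);np.savez(f'{n}_{t}.npz',p=p,d=d)
    X=cloud(n,d,s);L=(X-tp)@R*1000;hsv=cv2.cvtColor(p,cv2.COLOR_RGB2HSV)
    wood=(hsv[...,0]<24)&(hsv[...,1]>60)&(d>0)&(X[...,1]<-.1)&(X[...,1]>-.45)&(X[...,0]>.4)
    m=wood&(X[...,2]>.099)&(X[...,2]<.112)&(abs(L[...,1])<35)&(abs(L[...,0])<100)
    # wall strip points in tool coords: heading & offset
    q=L[m][:,:2];print(n,'rim pts',len(q), 'z',np.median(X[m][:,2]) if m.any() else '')
    for a in range(-90,90,20):
        g=q[(q[:,0]>=a)&(q[:,0]<a+20)]
        if len(g)>8:print('  x%+d: y %.1f .. %.1f med %.1f'%(a+10,*np.percentile(g[:,1],[3,97]),np.median(g[:,1])))
    if len(q)>50:
        r=cv2.minAreaRect(q.astype(np.float32));print('  rect',np.round(r[0],1),np.round(r[1],1),r[2])
    hk=(abs(L[...,0])<14)&(L[...,1]>10)&(L[...,1]<45)&(L[...,2]>25)&(L[...,2]<75)&(hsv[...,1]<60)&(d>0)
    if hk.sum()>20:
        g=L[hk];print('  hook',len(g),'x',np.percentile(g[:,0],[2,98]).round(1),'y',np.percentile(g[:,1],[2,98]).round(1),'z',np.percentile(g[:,2],[2,98]).round(1))
E
python3 rim.py a
```

```text
6.2 [ 0.59475278 -0.28683101  0.2398543 ] yhead -13.710566169079392 [ 0.10026508  0.86552319 -2.33048078] 0.23437967720528077
scene rim pts 588 z 0.10270046178362063
  x-80: y -31.6 .. 16.6 med 13.2
  x-60: y 12.1 .. 16.4 med 14.8
  x-40: y 13.3 .. 17.0 med 14.9
  x-20: y 9.0 .. 16.6 med 14.3
  x+0: y 10.4 .. 16.0 med 14.0
  x+20: y 11.3 .. 17.2 med 14.5
  x+40: y 11.6 .. 16.9 med 14.6
  x+60: y 9.6 .. 16.1 med 14.3
  x+80: y -32.4 .. 15.7 med 2.7
  rect [-2.8 -7.8] [ 51.7 179.2] 89.41199493408203
  hook 404 x [-5.7  9.9] y [11.4 29.4] z [29.2 64.4]
wrist rim pts 908 z 0.10420321533702273
  x-20: y 8.4 .. 13.9 med 11.1
  x+0: y 8.3 .. 13.7 med 10.9
  x+20: y 8.2 .. 14.2 med 10.0
  x+40: y 8.3 .. 14.2 med 9.0
  x+60: y 8.8 .. 10.3 med 8.8
  x+80: y -33.3 .. 13.6 med -5.6
  rect [ 30.8 -10.2] [110.7  49.2] 0.17061223089694977
  hook 693 x [-6.1  9.9] y [11.4 29. ] z [29.  64.5]
top rim pts 448 z 0.10404285166276306
  x-80: y -32.5 .. 12.7 med 0.9
  x-60: y 7.1 .. 12.6 med 9.7
  x+0: y 6.8 .. 11.9 med 8.8
  x+20: y 6.4 .. 12.4 med 8.8
  x+40: y 6.5 .. 12.3 med 8.8
  x+60: y 7.3 .. 12.4 med 9.4
  x+80: y -33.7 .. 12.7 med -5.8
  rect [ -3.6 -10.6] [179.9  49.2] 0.11169049888849258
  hook 61 x [ 2.1 10.9] y [10.9 28.6] z [29.6 65.2]
```

View pics/wrist_a.png

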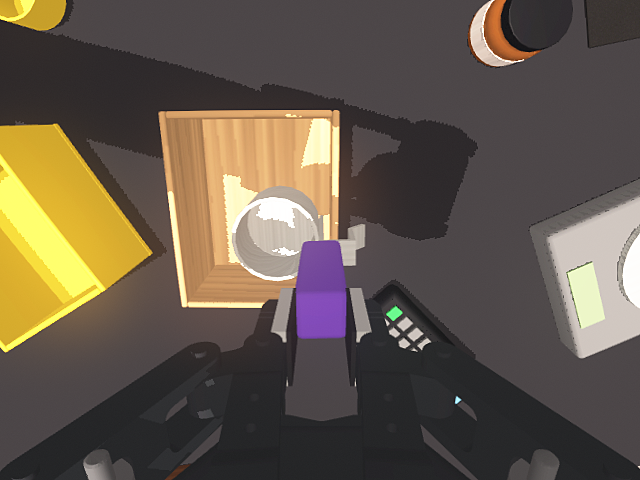

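View pics/scene_a.png

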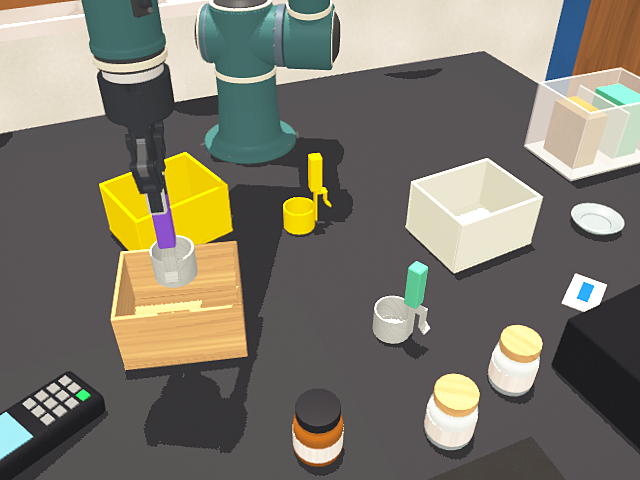

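The wrist view shows the cup inside the tub outline (cup at (280,235), far wall at x≈335, hook at (355,240) just outside). I'll shift 2 mm outward and lower to just above the rim, then look again.

Call:
jog_arm --pt "-1 0 2 5 0" --pt "-1 0 0 15 0" --pt "-1 0 0 15 0" --pt "-1 0 0 10 0" --pt "-1 0 0 3 0" --pt "-1 0 0 0 0"

```text
time: 6.85
tool_pos: [0.5968, -0.2869, 0.1922]
tcp_rot: [-2.467, -1.941, 0.002]
wrist_force: [-0.2, -0.3, -1.4]
width: 0.237
grip_force: 59.2
```

```bash
python3 rim.py b; python3 -c "
import cv2
a=cv2.imread('pics/wrist_b.png')[140:340,200:440];b=cv2.imread('pics/scene_b.png')[200:400,80:280]
cv2.imwrite('pics/bb.png',cv2.hconcat([cv2.resize(a,(400,400)),cv2.resize(b,(400,400))]))"
```

```text
6.85 [ 0.59677449 -0.28686569  0.19223486] yhead -13.6162803826544 [-0.21021323 -0.29350687 -1.40844167] 0.2369278987192679
scene rim pts 612 z 0.10278067665843255
  x-80: y -32.4 .. 13.9 med 11.9
  x-60: y 10.7 .. 14.5 med 12.4
  x-40: y 11.3 .. 15.0 med 12.9
  x-20: y 6.7 .. 13.8 med 11.8
  x+0: y 7.7 .. 14.3 med 11.9
  x+20: y 8.4 .. 14.6 med 12.2
  x+40: y -30.2 .. 15.1 med 12.4
  x+60: y 8.4 .. 14.6 med 12.4
  x+80: y -32.0 .. 13.7 med 2.6
  rect [-3.3 -9.5] [179.4  49.7] 0.1518126279115677
  hook 368 x [-5.7 10. ] y [11.4 29.4] z [28.9 64. ]
wrist rim pts 1038 z 0.1043496721517877
  x+0: y 5.5 .. 11.0 med 7.9
  x+20: y 5.4 .. 10.7 med 7.0
  x+40: y 5.3 .. 11.3 med 5.4
  x+60: y 5.3 .. 11.1 med 5.3
  x+80: y -33.5 .. 10.7 med -7.9
  rect [ 39.1 -11.9] [95.5 46.5] 0.19653132557868958
  hook 692 x [-6.1  9.9] y [11.3 29.1] z [29.1 64.6]
top rim pts 390 z 0.10383799167535124
  x-80: y -33.5 .. -8.0 med -19.0
  x-60: y 3.5 .. 9.0 med 4.7
  x-40: y 3.0 .. 9.0 med 5.3
  x-20: y 3.5 .. 6.6 med 5.4
  x+0: y 3.1 .. 7.8 med 6.1
  x+20: y 2.7 .. 8.6 med 5.3
  x+40: y 2.6 .. 9.1 med 5.5
  x+60: y 4.3 .. 8.6 med 6.1
  x+80: y -33.5 .. 9.4 med -6.7
  rect [ -2.5 -11.8] [ 45.4 180.3] 89.79183197021484
  hook 51 x [1.6 9.9] y [12.1 28. ] z [28.5 65.5]
```

View pics/bb.png

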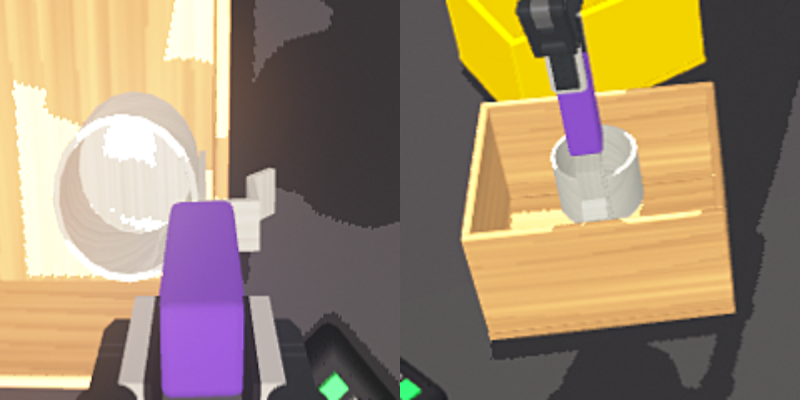

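Left (wrist): rim edge at x≈232 lies between strap and hook leg (265). Right (scene): cup at (597,185) within the tub. Averaged wall centre ≈8.5 mm versus slot middle 9.5, so shift −1 mm and descend, watching force.

Call:
jog_arm --pt "-1 0 -1 5 0" --pt "-1 0 0 8 0" --pt "-1 0 0 8 0" --pt "-1 0 0 8 0" --pt "-1 0 0 6 0" --pt "-1 0 0 0 0" --pt "-1 0 0 0 0"

```text
time: 7.58
tool_pos: [0.596, -0.2873, 0.1576]
tcp_rot: [-2.468, -1.94, 0.001]
wrist_force: [-0.3, -0.4, -1.4]
width: 0.237
grip_force: 59.1
```

No contact; the leg is past the rim. Continuing down.

Call:
jog_arm --pt "-1 0 0 6 0" --pt "-1 0 0 5 0" --pt "-1 0 0 4 0" --pt "-1 0 0 3 0" --pt "-1 0 0 0 0" --pt "-1 0 0 0 0"

```text
time: 8.08
tool_pos: [0.5965, -0.2875, 0.1404]
tcp_rot: [-2.469, -1.941, 0.0]
wrist_force: [0.5, -0.3, -2.2]
width: 0.237
grip_force: 59.1
```

```bash
python3 rim.py c | grep -E "^[0-9]|scene|wrist|top|rect|x\+20|x\+0"
```

```text
8.0833 [ 0.59646438 -0.28748472  0.14042836] yhead -13.649337096188853 [ 0.51164106 -0.26530474 -2.19377932] 0.2366203381384533
scene rim pts 563 z 0.10280916509881999
  x+0: y 6.9 .. 14.1 med 11.4
  x+20: y 7.2 .. 14.5 med 11.7
  rect [-2.2 -6.6] [ 55.6 178.8] 89.62770080566406
wrist rim pts 1788 z 0.1041562749401531
  x+0: y 5.7 .. 11.7 med 8.3
  x+20: y 6.1 .. 11.7 med 9.0
  rect [-1.7 -9.9] [ 46.8 179.7] 88.8694839477539
top rim pts 355 z 0.10401002297216189
  x+20: y 4.1 .. 9.5 med 6.4
  rect [ -1.8 -12.3] [179.4  46.4] 0.5637996196746826
```

Call:
jog_arm --pt "-1 0 0 1 0" --pt "-1 0 0 1 0" --pt "-1 0 0 1 0" --pt "-1 0 0 0 0" --pt "-1 0 0 0 0"

```text
time: 8.65
tool_pos: [0.5968, -0.2877, 0.1379]
tcp_rot: [2.469, 1.942, 0.0]
wrist_force: [0.6, -0.5, -0.2]
width: 0.235
grip_force: 59.3
```

Call:
jog_arm --pt "-1 0 0 1 0" --pt "-1 0 0 0 0" --pt "-1 0 0 0 0"

```text
time: 8.9
tool_pos: [0.5969, -0.2878, 0.1379]
tcp_rot: [2.469, 1.941, 0.0]
wrist_force: [-2.2, 1.4, 5.6]
width: 0.239
grip_force: 59.9
```

Seated on the rim (~7 N). Releasing gently.

Call:
jog_arm --pt "-0.4 0 0 0 0" --pt "-0.3 0 0 0 0" --pt "-0.2 0 0 0 0" --pt "0 0 0 0 0" --pt "0.3 0 0 0 0" --pt "0.6 0 0 0 0" --pt "1 0 0 0 0" --pt "1 0 0 0 0" --pt "1 0 0 0 0" --pt "1 0 0 0 0" --force 20

```text
time: 9.73
tool_pos: [0.5967, -0.2876, 0.1368]
tcp_rot: [2.47, 1.942, -0.0]
wrist_force: [0.9, 0.2, 0.3]
width: 1.0
grip_force: 0.0
```

Call:
jog_arm --pt "1 0 0 -5 0" --pt "1 0 0 -15 0" --pt "1 0 0 -25 0" --pt "1 0 0 -30 0" --pt "1 0 0 -30 0" --pt "1 0 0 -25 0" --pt "1 0 0 -15 0" --pt "1 0 0 0 0"

```text
time: 10.4
tool_pos: [0.599, -0.2888, 0.2881]
tcp_rot: [2.463, 1.936, 0.006]
wrist_force: [-0.0, -0.2, 0.6]
width: 0.997
grip_force: 0.0
```

```bash
python3 - <<'E'
from h import *
s=bot.read_state();print(s['time'],s['tool_pos'],s['width'],s['wrist_force'])
ims=[]
for n in('scene','wrist'):
    p,d=bot.read_camera(n);X=cloud(n,d,s);hsv=cv2.cvtColor(p,cv2.COLOR_RGB2HSV)
    m=cv2.inRange(hsv,(125,80,60),(150,255,255))>0
    m&=X[...,2]>.05;q=X[m];zt=q[:,2].max();t=q[q[:,2]>zt-.006];print(n,'grip top',zt,t.mean(0),cv2.minAreaRect((t[:,:2]*1000).astype(np.float32)))
    ims.append(p[...,::-1])
a=cv2.resize(ims[0][180:400,80:300],(400,400));b=cv2.resize(ims[1],(400,300));b=cv2.copyMakeBorder(b,0,100,0,0,0)
cv2.imwrite('pics/end.png',cv2.hconcat([a,b]))
E
```

```text
10.4 [ 0.59896174 -0.28880308  0.28808386] 0.9968860497788474 [-0.00232615 -0.22630834  0.61232744]
scene grip top 0.6999299045943285 [ 1.22742948 -0.34236007  0.6999299 ] ((1227.429443359375, -342.3600769042969), (0.0, 0.0), 0.0)
wrist grip top 0.4637042347522378 [ 0.61503528 -0.21287015  0.46370423] ((615.0352783203125, -212.87014770507812), (0.0, 0.0), 0.0)
```

View pics/end.png

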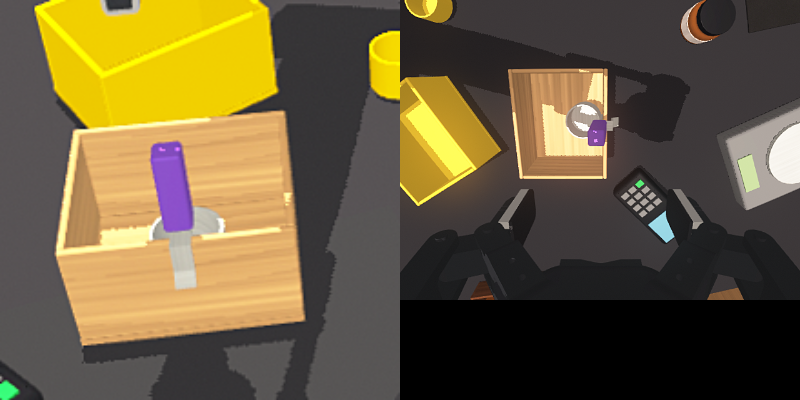

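The view shows the hook over the front wall's outside (182,265), the cup inside (190,225), gripper clear. Checking the tilt and the settling.

```bash
cat > t.py <<'E'
from h import *
for n in('scene','top','wrist'):
    s=bot.read_state();p,d=bot.read_camera(n);X=cloud(n,d,s);hsv=cv2.cvtColor(p,cv2.COLOR_RGB2HSV)
    m=(cv2.inRange(hsv,(125,80,60),(150,255,255))>0)&(d>0)&(X[...,2]>.09)&(X[...,2]<.25)&(abs(X[...,0]-.6)<.09)&(abs(X[...,1]+.285)<.09)
    th=np.radians(-13.6);c=np.array([.5337,-.2748]);L=(X[...,:2]-c)@np.array([[np.cos(th),-np.sin(th)],[np.sin(th),np.cos(th)]])*1000
    q=np.c_[L[m],X[m][:,2]*1000];print(n,len(q),'z',np.percentile(q[:,2],[1,99]).round(1))
    for a in range(110,190,8):
        g=q[(q[:,2]>=a)&(q[:,2]<a+8)]
        if len(g)>5:print(a+4,len(g),'x',np.percentile(g[:,0],[3,97]).round(1),'y',np.percentile(g[:,1],[3,97]).round(1))
    cu=(hsv[...,1]<50)&(d>0)&(abs(L[...,0])<66)&(abs(L[...,1])<80)&(X[...,2]>.06)&(X[...,2]<.1)
    if cu.sum()>20:
        g=np.c_[L[cu],X[cu][:,2]*1000];top=g[g[:,2]>np.percentile(g[:,2],60)];print('cup rim',len(g),np.percentile(g,[2,98],axis=0).round(1).tolist())
        A=np.c_[top[:,:2],np.ones(len(top))];print('plane slope',np.linalg.lstsq(A,top[:,2],rcond=None)[0][:2].round(3))
E
python3 t.py
```

```text
scene 837 z [115.8 183.6]
114 31 x [72.4 76.6] y [-5.2 13.4]
122 72 x [71.3 76.8] y [-6.4 14.2]
130 81 x [67.9 76.1] y [-5.9 14.9]
138 77 x [65.4 75. ] y [-5.9 14.8]
146 92 x [64.3 75. ] y [-6.  14.8]
154 80 x [67.  74.5] y [-6.2 14.6]
162 85 x [68.6 74. ] y [-5.8 14.5]
170 80 x [68.8 73.4] y [-6.  14.4]
178 162 x [51.3 72.5] y [-6.6 14.7]
186 77 x [54.5 70.9] y [-5. 13.]
cup rim 211 [[8.3, -24.8, 60.7], [40.2, 32.5, 78.1]]
plane slope [0.098 0.016]
top 397 z [118.1 184.2]
122 15 x [50.5 68.8] y [ 0.6 15.5]
130 26 x [49.9 70.1] y [ 2.6 15.4]
138 30 x [49.6 67.7] y [-1.4 15.1]
146 30 x [49.2 68.4] y [-0.2 15.3]
154 30 x [48.7 69.8] y [ 2.3 14.9]
162 35 x [48.2 66.7] y [-2.5 15. ]
170 33 x [48.  67.1] y [ 0.6 14.6]
178 132 x [47.8 68.9] y [-6.1 14. ]
186 62 x [50.4 67.8] y [-4.8 12.5]
cup rim 332 [[5.3, -23.6, 60.6], [63.8, 34.1, 84.2]]
plane slope [0.078 0.009]
wrist 1128 z [118.3 183.7]
114 9 x [58.8 71.3] y [14.4 14.5]
122 41 x [55.8 74.5] y [ 6.5 14.7]
130 44 x [54.5 73.3] y [13.  14.7]
138 47 x [54.4 73. ] y [12.  14.8]
146 61 x [53.6 73. ] y [-0.3 14.7]
154 48 x [53.6 71.7] y [12.5 14.8]
162 63 x [52.7 71.5] y [-1.9 14.7]
170 61 x [51.8 71.4] y [ 7.1 14.6]
178 435 x [49.9 70.2] y [-6.  14.4]
186 319 x [52.  68.7] y [-5.3 12.7]
cup rim 452 [[7.6, -24.8, 61.9], [64.4, 33.6, 80.3]]
plane slope [ 0.085 -0.007]
```

```bash
python3 -c "
from workcell import bot
print(bot.finish_job())"
```

```text
the job is handed in; nothing more can be done
None
```

I hung the purple scoop by its hook over the wooden tub's far wall and handed the job in at about 11 s. It tilts roughly 5°, its underside is about 36 mm above the tub's underside, and the gripper is clear. The hand-in returned no verdict.

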